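Raise the card reader on its telescopic stand and hold it out for the customer

TASK

Get the card reader ready for a customer: fold the orange-tipped clamp arm all the way down over the reader, then take the grey grip of the telescopic stand so that its red release button is pressed in, draw the column up past its first stop to the second one (fully extended) and hold it up there. The column sinks back if let go, so finish while still holding the grip with the button pressed and the column at its second stop, the reader still clamped in its cradle. Leave everything else on the counter where it stands.

Things in the scene. Friction and masses are not known exactly. Their poses are not given: they have to be found in the camera images.
- stand: telescopic payment stand, fixed to the counter. Origin on the counter under the column axis, x away from the robot at yaw 0, y left, z up. Dark foot 170x150x12 mm centred at (0, 20) mm, outer tube 38 mm across up to z = 92 mm, at x = y = 0; reader cradle at the left. A fixed steel hook at y = -27 to -39, z up to 105 mm, locks the column down. All heights listed are with the column down
- grip_point (a point): point inside the grey upright grip on the column axis, 160 mm above the counter; rises with the column. The block is 40 mm along the stand's x, 28 mm along its y, z = 104 to 188 mm, top free. The red button covers its -y side. Take it from above, a finger on each y side: 36 mm over block and unpressed button, 30 mm with the button in; the squeeze presses the button
- button_face (a point): centre of the outer face of the red button (30 mm along x, 52 mm high) on the -y side of the grip, 154 mm above the counter with the column down; pressed, it moves along the stand's +y
- button (a joint): red release button: 0 out, 0.006 m fully pressed in; springs back out (2 N to start, 6.5 N fully in). Not pressed, the column is locked when down (3 mm of play)
- inner_tube (a joint): first stage of the telescope, which carries cradle and grip: 0 down, 0.055 m drawn up to the first stop. Lifting it takes about 5 to 8 N
- middle_tube (a joint): second stage: 0 down, 0.055 m drawn up to the second stop; a spring draws it back. It follows once the inner tube is at the first stop; the pull then grows to about 9 to 14 N. Both at 0.055 is the second stop: the grip has then risen 110 mm straight up
- clamp (a joint): clamp arm of the cradle: 0 folded down on the reader (pad 1 mm above it), about 1.2 to 1.7 rad when standing open. Stiff hinge, stays where it is left (about 1 N at the tip to move it)
- clamp_hinge (a point): hinge axis of the clamp arm, parallel to the stand's y, at (-66, 112, 136.5) mm in the stand's frame. The arm is a steel bar 77 mm long, 14 mm wide, 6 mm thick, with an orange end 30 mm wide, 22 mm long, 8 mm thick. Open it stands up; it folds towards the stand's +x and down, and can be pushed over with closed fingers from its -x side, then pressed down from above
- clamp_pad (a point): centre of the outer (when folded: upper) face of the clamp arm's orange end, 66 mm from the hinge axis and 4 mm off the arm's middle plane; folded down it lies 140 mm above the counter
- cradle_floor (a point): middle of the cradle's inner floor, in the stand's frame at (20, 112, 103) mm with the column down; inside 154x76 mm with 8 mm high walls
- card_reader: black card reader with keypad lying loose in the cradle, 150x72x26 mm, about 0.28 kg, origin at the centre of its underside
- mug: black cup, 80x106x78 mm, a bystander, loose
- leveller: round white and steel coffee leveller, 60 mm across, 33 mm high, a bystander, loose
- milk_jug_1: steel milk jug, 88x117x111 mm, a bystander, loose
Not all that is in view belongs to the job. Several things have the shape of the card_reader; the one meant has the colours described above.

How it is judged:
By the outcome, as a careful person would: the job done as asked, in the order asked, and still so for the second after the job is handed in, while the arm keeps its last pose, push and grip.
It also fails if it takes over 45 s, if anything falls off the work surface, if the arm or the gripper's body presses on something with over 40 N, if the wrist force passes 120 N, or if a joint passes its speed limit or range.

ROBOT

A 6-joint arm with a two-finger parallel gripper is mounted at the origin on a cart in front of the work surface, level with it; the furniture and walls round the work are solid. World frame = base frame: x ahead of the robot, y to its left, z up, the work surface at z = 0. Lengths are in mm, angles in rad, forces in N, time in s.
With the tool pointing down it reaches from about 350 to 975 mm from the base axis. Payload 4.9 kg.
Tool frame: the origin (TCP) lies midway between the tips of the shut fingers; the grasp point (between the pads) lies 19 mm behind it; z points along the fingers, y is the line along which they close (so a half turn about z gives the same grasp; the last joint's range is limited). The gripper opens to 85 mm and grips with 20 to 120 N. Pads are 22 mm wide; open, the fingers measure 114 mm over their backs; the gripper's body (76 mm by 85 mm) begins 54 mm behind the grasp point. The pads swing forward as they close: fully open they stand 13 mm farther back than shut.
Start: joints at [-1.434, 0.053, 1.613, -0, 1.476, -0.119], TCP at [158.133, -604.645, 231.304] pointing down, gripper open.
Joint ranges: [-3.01, 3.01], [-1.01, 2.22], [0.06, 2.58], [-1.02, 4.17], [0.09, 2.62], [-3.14, 3.14]. Speed limits (rad/s): [2.57, 2.57, 3.14, 3.14, 3.14, 3.14].

INTERFACE

Orientations are given as a unit quaternion [w, x, y, z].
In Python, from workcell import ctrl, grab_frame gives the robot as it stands.
- The arm moves only by the tool servo_tool, never from a script. Its argument "steps" is a list of rows, each a list of 7 numbers: the shift along the tool's x, y, z in cm, then the turn, a rotation vector about the tool's x, y, z in degrees, then the closure, from 0 (fully open) to 1 (shut). In form: [[tx, ty, tz, wx, wy, wz, claw], ...]. A call has 1 to 10 rows; each row shifts and turns the commanded pose from where the row before left it, along the tool's axes as they then stand; what a row does not reach is not made up. A row lasts 1/8 s, in which the tool goes at most 62.5 mm and 10.7 degrees, less where a joint would pass 70% of its speed; a pose out of reach is approached as far as the arm can. A call with a gripper value outside its range is refused whole. The fingers move at their own pace and stop on an object; "newtons" is the grip in N (left out, the last holds). Time passes only in rows, so rows that do not move let the fingers close. It gives the time, the measured TCP pose, the force, the opening and the grip force at its end, in the units of the state.
- ctrl.get_obs(): the state, without advancing time (a new reading comes with each control period).
- grab_frame(name): name is "scene" or "top" or "wrist"; returns a dict with "frame" (420x560x3 uint8, red, green, blue), "fov_y" (degrees; the focal length in pixels is half the picture's height over the tangent of half this angle, whatever the lens; pixels are square), "cx", "cy" (the principal point, pixels), "k1" (the pictures are not rectified: a ray, as slopes to the right and down, at radius r is drawn at 1 + k1 r^2 times it, then the intrinsics apply), "cam_to_world" (4x4, takes a point from camera to world coordinates). Camera axes: x right, y down, z forward; pixel columns grow to the right and rows downward; lengths in mm; the calibration is good to about 2 mm. A picture is of the moment at which its call begins. There is no depth.
- ctrl.hand_in(): hands the job in; it is judged then, once.
The state is a dict: "time": time; "qpos": joint angles; "joint_vel": joint speeds; "joint_efforts": joint torques, N m; "eef_pos": TCP position; "tcp_rot": TCP orientation; "wrist_force": force on the tool from outside, world axes, zero at the start; "moment": the same for the moment, N m; "gripper_width": finger opening in mm; "gripper_force": force on a finger pad.
Only numpy, scipy, OpenCV 4.12 (cv2) and the standard library are available. Lean on these libraries where they do the work, as an engineer would, in place of code of your own. Each camera call takes 0.05 s, during which the arm holds its last target. There are 200 camera calls.

## Working session

There is one attempt and no reset: what is moved stays moved. The work goes in short steps, Python scripts to look and compute and a tool call to move; the robot and the scene stay as the last step left them, time stands still between calls to the robot, and variables do not carry over. Pictures are saved under pics/ and viewed, at most 10 in all, crops included, and the job is handed in when it is done.

Besides the shell and the picture viewer there is one more tool, called after "Call:" as name(argument=value, ...), one argument or row to a line, values as JSON. servo_tool: Moves the arm, as the interface text tells. Its arguments: {"type":"object","properties":{"steps":{"type":"array"},"newtons":{"type":"number"}},"required":["steps"]}

```bash
mkdir -p pics; cat > h.py <<'E'
import numpy as np, cv2, pickle
from workcell import ctrl, grab_frame
def K(f):
    F=f["frame"].shape[0]/2/np.tan(np.radians(f["fov_y"])/2)
    return F
def ray(f,u,v):
    F=K(f); d=np.array([(u-f["cx"])/F,(v-f["cy"])/F]); s=d.copy()
    for _ in range(30): s=d/(1+f["k1"]*(s@s))
    M=np.array(f["cam_to_world"]); return M[:3,3],M[:3,:3]@np.array([s[0],s[1],1])
def plane(f,u,v,z):
    o,d=ray(f,u,v); return o+d*(z-o[2])/d[2]
def proj(f,p):
    M=np.array(f["cam_to_world"]); c=M[:3,:3].T@(np.array(p)-M[:3,3]); s=c[:2]/c[2]
    s=s*(1+f["k1"]*(s@s)); return s*K(f)+[f["cx"],f["cy"]]
def tri(f1,p1,f2,p2):
    o1,d1=ray(f1,*p1);o2,d2=ray(f2,*p2)
    t=np.linalg.lstsq(np.c_[d1,-d2],o2-o1,rcond=None)[0]
    a=o1+t[0]*d1;b=o2+t[1]*d2; return (a+b)/2,np.linalg.norm(a-b)
def snap(n,tag):
    f=grab_frame(n); pickle.dump(f,open(f"pics/{tag}.pkl","wb")); cv2.imwrite(f"pics/{tag}.png",f["frame"][:,:,::-1]); return f
def load(t): return pickle.load(open(f"pics/{t}.pkl","rb"))
E
python3 -c "
from h import *
a=snap('scene','s0');b=snap('top','t0')
cv2.imwrite('pics/both.png',cv2.resize(np.hstack([a['frame'],b['frame']])[:,:,::-1],(800,300)))
for f in(a,b):print(K(f),f['cx'],f['cy'],f['k1'],np.round(f['cam_to_world'],3).tolist())
print(ctrl.get_obs())"
```

```text
494.8637509273818 277.8771171167216 197.6933039053399 -0.07248295588088538 [[-0.686, -0.51, 0.519, -137.672], [-0.728, 0.466, -0.503, 647.503], [0.014, -0.723, -0.691, 1052.037], [0.0, 0.0, 0.0, 1.0]]
461.64883307185005 280.09173221127395 202.66726817352793 -0.05906256762026804 [[-0.025, -0.995, 0.096, 421.022], [-0.999, 0.023, -0.023, 9.836], [0.021, -0.097, -0.995, 1369.776], [0.0, 0.0, 0.0, 1.0]]
{'time': 0.1, 'qpos': array([-1.43401053e+00,  5.32953188e-02,  1.61419326e+00,  9.54398292e-06,
        1.47599729e+00, -1.18939904e-01]), 'joint_vel': array([ 0.00076173, -0.0015171 , -0.00248517,  0.00090803,  0.00265187,
        0.00194972]), 'joint_efforts': array([-1.35657894e-03, -3.94906640e+01, -3.71364570e+01, -1.79342046e-04,
        3.90363566e-03,  2.25056795e-05]), 'eef_pos': array([ 158.05216791, -604.08790849,  230.16133768]), 'tcp_rot': array([-9.46610468e-04,  9.91836291e-01,  1.27514221e-01, -3.69645290e-06]), 'wrist_force': array([-0.52274055,  0.35735199,  0.74515285]), 'moment': array([0.0144949 , 0.03618554, 0.02981581]), 'gripper_force': 0.0, 'gripper_width': 85.4852954504297}
```

View pics/s0.png

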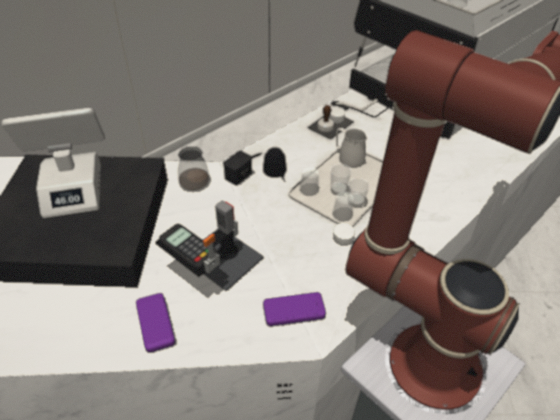

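View pics/t0.png

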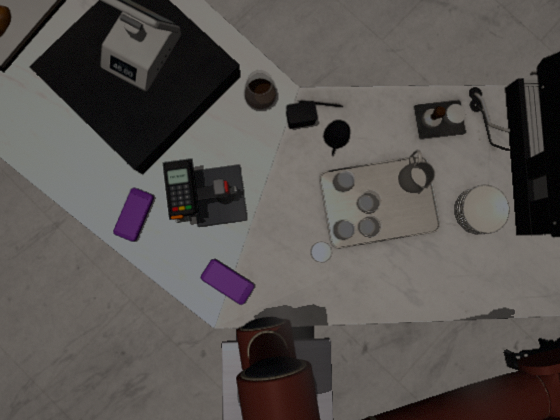

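The scene view shows the stand's grip at about (226,215), the orange clamp tip at about (209,240) and the black reader in the cradle at (185,243). In the top view the stand is at about (222,190) and the reader at (180,188). The reader-shaped candidates are black with keypad (top 180,188), purple (133,214) and purple (228,281). The black one fits because of its colour and because it lies in the cradle. I'll confirm that in an enlarged crop.

```bash
python3 -c "
from h import *
a=load('s0');b=load('t0')
A=cv2.resize(a['frame'][190:300,145:275],None,fx=4,fy=4,interpolation=2)
c=cv2.convertScaleAbs(b['frame'][145:235,155:255],alpha=1.6)
B=cv2.resize(c,(370,333),interpolation=2)
h=440;I=np.zeros((h,800,3),np.uint8);A=cv2.resize(A,(430,364));I[:364,:430]=A;I[:333,430:]=B
cv2.imwrite('pics/crop.png',I[:,:,::-1])
# masks
for n,f in(('s',a),('t',b)):
  hsv=cv2.cvtColor(f['frame'],cv2.COLOR_RGB2HSV)
  for nm,lo,hi in(('red',(0,130,60),(5,255,255)),('red2',(172,110,60),(180,255,255)),('or',(6,150,90),(20,255,255))):
    m=cv2.inRange(hsv,lo,hi); k,_,st,ce=cv2.connectedComponentsWithStats(m)
    for i in range(1,k):
      if st[i,4]>5 and 150<ce[i][0]<270 and 150<ce[i][1]<290: print(n,nm,st[i],np.round(ce[i],1))
"
```

```text
s red [194 256   7   6  25] [197.  258.7]
s or [203 234  12  12  77] [208.7 239.6]
s or [199 255   3   3   6] [200.2 256.2]
t red [224 181   4  11  37] [225.5 185.9]
t red [172 207   6   4  13] [175.  208.8]
t red2 [172 207   5   3   8] [174.1 207.9]
t or [171 215  11   4  27] [176.3 216.5]
```

View pics/crop.png

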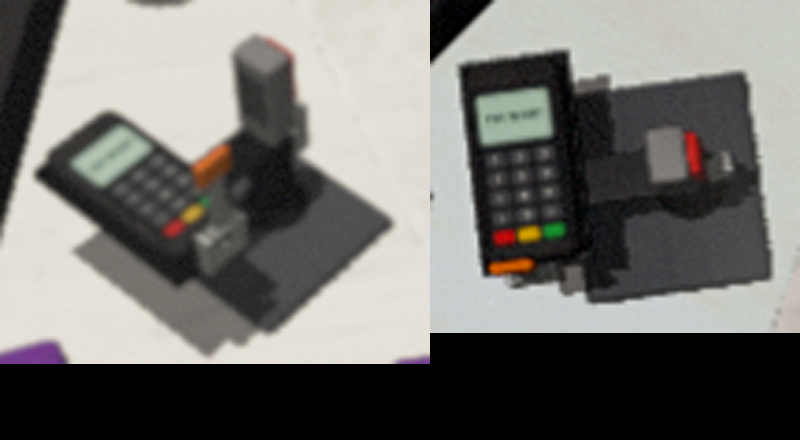

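```bash
python3 -c "
from h import *
a=load('s0');b=load('t0')
q=lambda x,y:(155+(x-430)/3.7-.4,145+y/3.7-.4)
C=[plane(b,*q(*p),12)[:2] for p in((745,72),(771,277),(590,302))]
print(np.round(C,1),np.linalg.norm(C[0]-C[1]),np.linalg.norm(C[1]-C[2]))
v=C[0]-C[1];y1=np.degrees(np.arctan2(v[1],v[0]));w=C[2]-C[1];y2=np.degrees(np.arctan2(w[1],w[0]))-90;print('yaw',y1,y2)
for y in(y1,y2,(y1+y2)/2):
  t=np.radians(y);R=np.array([[np.cos(t),-np.sin(t)],[np.sin(t),np.cos(t)]])
  O=[c-R@np.array(l) for c,l in zip(C,((85,-55),(-85,-55),(-85,95)))];print(y,np.round(O,1).tolist(),np.mean(O,0))
G=[plane(b,*q(*p),188)[:2] for p in((646,129),(685,129),(690,178),(650,183))]
print('grip',np.round(G,1),np.mean(G,0))
# grey top in scene: crop scale 430/520*4
r=lambda x,y:(145+x/3.308-.4,190+y/3.308-.4)
S=[plane(a,*r(*p),188)[:2] for p in((233,50),(252,36),(293,52),(277,60))]
print('gripS',np.round(S,1))
print('red top', plane(b,225.5,185.9,180))
print('orange tri', tri(a,(208.7,239.6),b,(176.3,216.5)))
"
```

```text
[[670.8  95.5]
 [505.2  77.5]
 [488.6 221.4]] 166.56258341921006 144.87390288536088
yaw 6.198449799910872 6.560602630644382
6.198449799910872 [[580.3, 141.0], [583.8, 141.4], [583.4, 136.2]] [582.50626285 139.51303854]
6.560602630644382 [[580.1, 140.4], [583.4, 141.9], [583.9, 136.8]] [582.45495567 139.68750584]
6.379526215277627 [[580.2, 140.7], [583.6, 141.6], [583.7, 136.5]] [582.48074711 139.60031273]
grip [[599.6 154. ]
 [599.  126.9]
 [564.5 123.8]
 [561.7 151.6]] [581.2197385  139.08705329]
gripS [[599.4 150.8]
 [601.6 130.8]
 [567.3 118.9]
 [568.8 133.1]]
red top [583.25753533 122.71730624 180.        ]
orange tri (array([503.59659057, 243.81952716, 208.71386603]), np.float64(2.678528665400797))
```

The crop confirms it: black reader with keypad in the cradle, clamp arm standing open at the near end, red button on the -y side. I estimate the stand origin at (582, 139.5) with yaw 6.4°. The clamp tip triangulates to (504, 244, 209), and the hinge is predicted at (504, 243.5), so the arm stands about vertical.

Call:
servo_tool(
  steps=[
    [0, 0, 0, 0, 0, 8.2, 1],
    [3.5, -4, -0.5, 0, 0, 0, 1],
    [3.5, -4, -0.5, 0, 0, 0, 1],
    [3.5, -4, -0.5, 0, 0, 0, 1],
    [3.5, -4, -0.5, 0, 0, 0, 1],
    [3.5, -4, -0.5, 0, 0, 0, 1],
    [3.5, -4, -0.5, 0, 0, 0, 1],
    [3.5, -4, 0, 0, 0, 0, 1],
  ],
  newtons=40,
)

```text
time: 1.1
eef_pos: [370.8, -297.3, 261.5]
tcp_rot: [0.0, 0.998, 0.056, 0.0]
wrist_force: [0.9, 0.4, 0.2]
gripper_width: -0.1
gripper_force: 0.0
```

Call:
servo_tool(
  steps=[
    [1.4, -5.2, 0, 0, 0, 0, 1],
    [1.4, -5.2, 0, 0, 0, 0, 1],
    [1.4, -5.2, 0, 0, 0, 0, 1],
    [1.4, -5.2, 0, 0, 0, 0, 1],
    [1.4, -5.2, 0, 0, 0, 0, 1],
    [1.4, -5.2, 0, 0, 0, 0, 1],
    [1.4, -5.2, 0, 0, 0, 0, 1],
    [1.4, -5.2, 0, 0, 0, 0, 1],
    [1.4, -5.2, 0, 0, 0, 0, 1],
    [0, 0, 0, 0, 0, 0, 1],
  ],
)

```text
time: 2.35
eef_pos: [442.0, 183.1, 260.5]
tcp_rot: [-0.0, 0.998, 0.059, -0.001]
wrist_force: [1.4, 0.0, -0.2]
gripper_width: -0.3
gripper_force: 0.0
```

```bash
python3 -c "
from h import *
print(ctrl.get_obs())
f=snap('wrist','w1');print(np.round(f['cam_to_world'],2).tolist())
t=np.radians(6.4);
for l in((20,14,188),(20,-14,188),(-20,-14,188),(-20,14,188),(-66,112,213),(-66,112,136.5)):
  p=[582+np.cos(t)*l[0]-np.sin(t)*l[1],139.5+np.sin(t)*l[0]+np.cos(t)*l[1],l[2]];print(l,np.round(proj(f,p),1))
"
```

```text
{'time': 2.35, 'qpos': array([ 2.36688346e-01, -3.23945605e-01,  1.90538927e+00,  4.87936011e-04,
        1.56185941e+00,  1.68930803e+00]), 'joint_vel': array([-0.06629221, -0.02964982,  0.02407392, -0.02746908,  0.01380973,
       -0.0271668 ]), 'joint_efforts': array([  1.48656573, -23.32999349, -38.17465782,   0.23708551,
        -0.09936525,   0.1737351 ]), 'eef_pos': array([442.03325353, 183.09096681, 260.53378344]), 'tcp_rot': array([-8.90311423e-05,  9.98254539e-01,  5.90515362e-02, -8.84855786e-04]), 'wrist_force': array([ 1.42307066,  0.02253006, -0.24799035]), 'moment': array([-0.03260395,  0.0341653 , -0.05286207]), 'gripper_force': 0.0, 'gripper_width': -0.332429275910705}
[[0.12, -0.96, -0.27, 509.87], [-0.99, -0.11, -0.03, 190.09], [-0.0, 0.27, -0.96, 402.64], [0.0, 0.0, 0.0, 1.0]]
(20, 14, 188) [364.5 -55.2]
(20, -14, 188) [416.9 -54.4]
(-20, -14, 188) [409.4  27.6]
(-20, 14, 188) [359.6  27. ]
(-66, 112, 213) [177.7 110.6]
(-66, 112, 136.5) [207.  110.8]
```

View pics/w1.png

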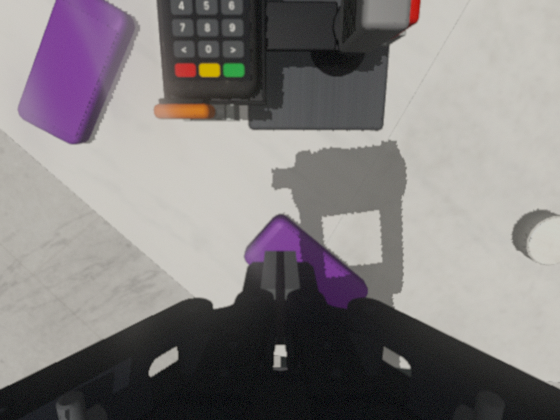

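The wrist view shows the orange end at (183,110), predicted (178,111), and the near edge of the grip at about (363–408, 27), predicted (360–409, 27). The stand pose holds. Next I push the clamp over.

Call:
servo_tool(
  steps=[
    [0, -5.2, 0, 0, 0, 0, 1],
    [0, 0, 3.7, 0, 0, 0, 1],
    [0, 0, 3.7, 0, 0, 0, 1],
    [3, 0, 0, 0, 0, 0, 1],
    [1.5, 0, 0, 0, 0, 0, 1],
    [1.5, 0, 0, 0, 0, 0, 1],
    [1.5, 0, 0, 0, 0, 0, 1],
    [1.5, 0, 0, 0, 0, 0, 1],
    [1.5, 0, 0, 0, 0, 0, 1],
  ],
)

```text
time: 3.52
eef_pos: [542.3, 244.0, 187.7]
tcp_rot: [-0.0, 0.998, 0.056, 0.0]
wrist_force: [-1.2, 0.5, -0.0]
gripper_width: 0.1
gripper_force: 0.4
```

Call:
servo_tool(
  steps=[
    [0.8, 0, 1.0, 0, 0, 0, 1],
    [0.7, 0, 1.0, 0, 0, 0, 1],
    [0, 0, 1.0, 0, 0, 0, 1],
    [0, 0, 0.9, 0, 0, 0, 1],
    [0, 0, 0.5, 0, 0, 0, 1],
    [0, 0, 0.2, 0, 0, 0, 1],
    [0, 0, 0, 0, 0, 0, 1],
  ],
)

```text
time: 4.4
eef_pos: [555.8, 245.5, 141.1]
tcp_rot: [0.0, 0.998, 0.056, -0.0]
wrist_force: [0.4, 0.1, 0.5]
gripper_width: 0.1
gripper_force: 0.0
```

```bash
python3 -c "
from h import *
snap('wrist','w2');a=snap('scene','s2')
w=load('w2')['frame'];A=cv2.resize(a['frame'][190:300,145:275],(400,338),interpolation=2)
I=np.zeros((338,800,3),np.uint8);I[:,:400]=A;I[:300,400:]=cv2.resize(w,(400,300));cv2.imwrite('pics/c2.png',I[:,:,::-1]);print(ctrl.get_obs()['wrist_force'])"
```

```text
[-0.17496949 -0.18188932 -0.29008969]
```

View pics/c2.png

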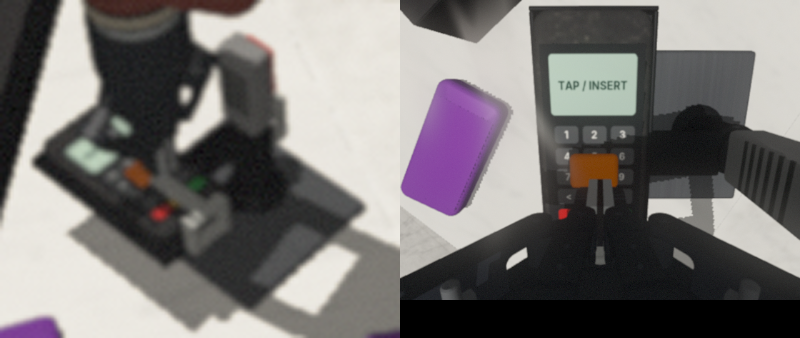

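The clamp arm lies nearly flat over the reader, with its orange end at about (593,170) in the composite. I'll press gently until it bottoms out.

Call:
servo_tool(
  steps=[
    [0.3, 0, 0.2, 0, 0, 0, 1],
    [0, 0, 0.1, 0, 0, 0, 1],
    [0, 0, 0.1, 0, 0, 0, 1],
    [0, 0, 0.1, 0, 0, 0, 1],
    [0, 0, 0, 0, 0, 0, 1],
  ],
)

```text
time: 5.12
eef_pos: [559.4, 246.7, 139.1]
tcp_rot: [-0.001, 0.998, 0.056, 0.0]
wrist_force: [-5.7, -0.6, 10.8]
gripper_width: -0.5
gripper_force: 5.4
```

Contact at z=139 with 11 N, so the clamp is on its stop. Now I rise and go to the grip.

Call:
servo_tool(
  steps=[
    [0, 0, -5, 0, 0, 0, 1],
    [0, 0, -5.5, 0, 0, 0, 1],
    [-1.9, 5.4, 0, 0, 0, 0, 0],
    [-2, 5.5, 0, 0, 0, 0, 0],
    [0, 0, 0, 0, 0, 0, 0],
    [0, 0, 0, 0, 0, 0, 0],
  ],
)

```text
time: 5.88
eef_pos: [532.7, 133.1, 241.4]
tcp_rot: [-0.0, 0.998, 0.056, 0.0]
wrist_force: [0.6, 0.7, 0.2]
gripper_width: 72.5
gripper_force: 0.0
```

```bash
python3 -c "
from h import *
f=snap('wrist','w3');o=ctrl.get_obs();print(o['eef_pos'],o['tcp_rot'],o['gripper_width'])
t=np.radians(6.4);
for l in((20,14,188),(20,-14,188),(-20,-14,188),(-20,14,188),(-50,112,140)):
  p=[582+np.cos(t)*l[0]-np.sin(t)*l[1],139.5+np.sin(t)*l[0]+np.cos(t)*l[1],l[2]];print(l,np.round(proj(f,p),1))
"
```

```text
[532.76271704 133.62934905 241.33589639] [-1.76449070e-04  9.98402547e-01  5.65005463e-02  1.10575810e-04] 78.77711312833172
(20, 14, 188) [250.6 108.7]
(20, -14, 188) [302.5 108.7]
(-20, -14, 188) [301.2 181.6]
(-20, 14, 188) [252.1 181.6]
(-50, 112, 140) [123.4 209.4]
```

View pics/w3.png

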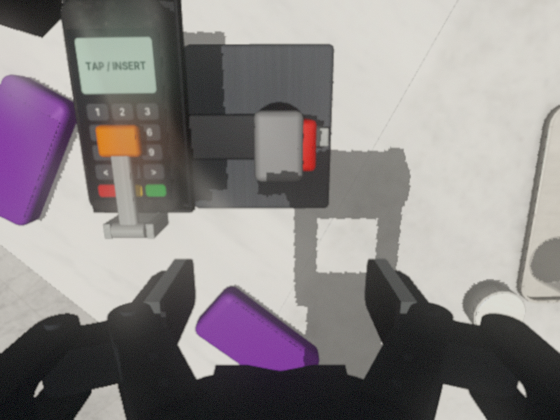

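The clamp is down over the reader, orange end at (118,140). The grip top spans columns 254–303 and rows 111–181, within about 1 mm of the prediction, with the red button at (310,145). The clearance to both fingers is good.

Call:
servo_tool(
  steps=[
    [2.4, 0.1, 0, 0, 0, 0, 0],
    [2.5, 0, 0, 0, 0, 0, 0],
    [0, 0, 0, 0, 0, 0, 0],
    [0, 0, 3, 0, 0, 0, 0],
    [0, 0, 3, 0, 0, 0, 0],
    [0, 0, 3, 0, 0, 0, 0],
    [0, 0, 1.9, 0, 0, 0, 0],
    [0, 0, 0, 0, 0, 0, 0],
  ],
)

```text
time: 6.92
eef_pos: [579.9, 137.9, 130.5]
tcp_rot: [0.0, 0.998, 0.057, -0.002]
wrist_force: [0.4, -0.2, 0.8]
gripper_width: 85.5
gripper_force: 0.0
```

Call:
servo_tool(
  steps=[
    [0, 0, 0, 0, 0, 0, 1],
    [0, 0, 0, 0, 0, 0, 1],
    [0, 0, 0, 0, 0, 0, 1],
    [0, 0, 0, 0, 0, 0, 1],
    [0, 0, 0, 0, 0, 0, 1],
    [0, 0, 0, 0, 0, 0, 1],
  ],
  newtons=70,
)

```text
time: 7.68
eef_pos: [582.1, 138.8, 134.3]
tcp_rot: [-0.001, 0.998, 0.057, 0.001]
wrist_force: [-1.1, 4.9, 4.6]
gripper_width: 27.9
gripper_force: 69.8
```

Call:
servo_tool(
  steps=[
    [0, 0, -0.4, 0, 0, 0, 1],
    [0, 0, -0.6, 0, 0, 0, 1],
    [0, 0, -0.6, 0, 0, 0, 1],
    [0, 0, 0, 0, 0, 0, 1],
  ],
)

```text
time: 8.18
eef_pos: [581.8, 138.6, 148.0]
tcp_rot: [-0.001, 0.998, 0.057, 0.001]
wrist_force: [2.9, 6.0, -4.5]
gripper_width: 27.3
gripper_force: 69.3
```

Call:
servo_tool(
  steps=[
    [0, 0, -1, 0, 0, 0, 1],
    [0, 0, -1, 0, 0, 0, 1],
    [0, 0, -1, 0, 0, 0, 1],
    [0, 0, -1, 0, 0, 0, 1],
    [0, 0, -1, 0, 0, 0, 1],
    [0, 0, -1, 0, 0, 0, 1],
    [0, 0, -1, 0, 0, 0, 1],
    [0, 0, -1, 0, 0, 0, 1],
    [0, 0, -0.8, 0, 0, 0, 1],
    [0, 0, 0, 0, 0, 0, 1],
  ],
)

```text
time: 9.43
eef_pos: [581.5, 138.5, 234.1]
tcp_rot: [-0.001, 0.998, 0.057, 0.0]
wrist_force: [3.6, 5.5, -9.4]
gripper_width: 27.5
gripper_force: 69.8
```

```bash
python3 -c "
from h import *
a=snap('scene','s4');w=snap('wrist','w4')['frame']
A=cv2.resize(a['frame'][170:300,145:275],(400,400),interpolation=2)
I=np.zeros((400,800,3),np.uint8);I[:,:400]=A;I[:300,400:]=cv2.resize(w,(400,300));cv2.imwrite('pics/c4.png',I[:,:,::-1]);o=ctrl.get_obs();print(o['wrist_force'],o['eef_pos'])"
```

```text
[ 5.00332677  5.72899627 -9.38986406] [581.49233084 138.49508934 233.71582031]
```

View pics/c4.png

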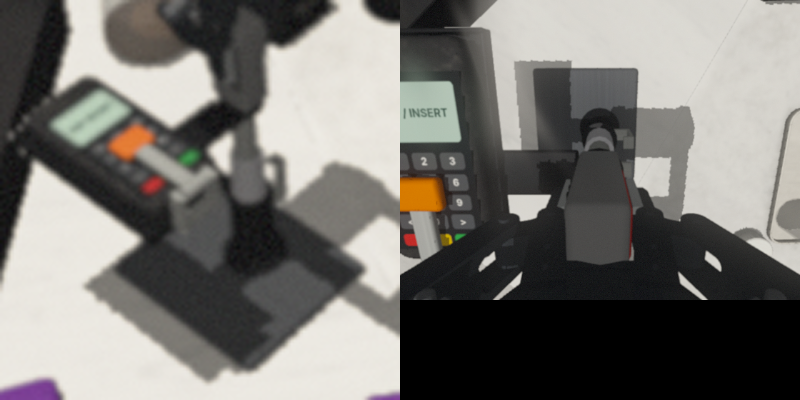

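The column is rising in both stages, with the reader clamped and the button in. I continue gently until the stop shows in the force.

Call:
servo_tool(
  steps=[
    [0, 0, -0.5, 0, 0, 0, 1],
    [0, 0, -0.3, 0, 0, 0, 1],
    [0, 0, -0.2, 0, 0, 0, 1],
    [0, 0, 0, 0, 0, 0, 1],
  ],
)

```text
time: 10.02
eef_pos: [581.4, 138.5, 242.9]
tcp_rot: [-0.001, 0.998, 0.057, -0.0]
wrist_force: [5.7, 5.9, -11.6]
gripper_width: 27.4
gripper_force: 69.7
```

Call:
servo_tool(
  steps=[
    [0, 0, -0.2, 0, 0, 0, 1],
    [0, 0, 0, 0, 0, 0, 1],
    [0, 0, 0, 0, 0, 0, 1],
  ],
)

```text
time: 10.4
eef_pos: [581.3, 138.5, 244.6]
tcp_rot: [-0.001, 0.998, 0.057, -0.0]
wrist_force: [5.7, 4.9, -12.1]
gripper_width: 27.4
gripper_force: 70.4
```

Call:
servo_tool(
  steps=[
    [0, 0, -0.2, 0, 0, 0, 1],
    [0, 0, 0, 0, 0, 0, 1],
    [0, 0, 0, 0, 0, 0, 1],
  ],
)

```text
time: 10.78
eef_pos: [581.1, 138.5, 244.6]
tcp_rot: [-0.001, 0.998, 0.056, -0.001]
wrist_force: [7.6, 7.6, -18.5]
gripper_width: 27.4
gripper_force: 70.4
```

Call:
servo_tool(
  steps=[
    [0, 0, -0.2, 0, 0, 0, 1],
    [0, 0, 0, 0, 0, 0, 1],
    [0, 0, 0, 0, 0, 0, 1],
  ],
)

```text
time: 11.15
eef_pos: [580.5, 138.5, 244.7]
tcp_rot: [-0.001, 0.998, 0.057, -0.002]
wrist_force: [8.9, 6.5, -22.7]
gripper_width: 27.5
gripper_force: 70.8
```

The TCP stopped at 244.6, a rise of 110 mm, while the force climbed from 12 to 23 N, so this is the second stop. One last look before I hand in.

Call:
servo_tool(
  steps=[
    [0, 0, 0, 0, 0, 0, 1],
    [0, 0, 0, 0, 0, 0, 1],
    [0, 0, 0, 0, 0, 0, 1],
    [0, 0, 0, 0, 0, 0, 1],
  ],
)

```text
time: 11.65
eef_pos: [580.5, 138.5, 244.7]
tcp_rot: [-0.001, 0.998, 0.057, -0.002]
wrist_force: [9.5, 6.3, -22.7]
gripper_width: 27.5
gripper_force: 70.8
```

```bash
python3 -c "
from h import *
a=snap('scene','s5');w=snap('wrist','w5')['frame']
A=cv2.resize(a['frame'][150:300,125:275],(400,400),interpolation=2)
I=np.zeros((400,800,3),np.uint8);I[:,:400]=A;I[:300,400:]=cv2.resize(w,(400,300));cv2.imwrite('pics/c5.png',I[:,:,::-1])
# grip top in wrist view: expected at z=298 if no slip
t=np.radians(6.4)
for z in(188+110,188+104):
  for l in((20,14),(20,-14),(-20,-14),(-20,14)):
    p=[581.5+np.cos(t)*l[0]-np.sin(t)*l[1],138.5+np.sin(t)*l[0]+np.cos(t)*l[1],z];q=proj(load('w5'),p);print(z,l,np.round([400+q[0]*400/560,q[1]*400/560]))"
```

```text
298 (20, 14) [562. 204.]
298 (20, -14) [633. 204.]
298 (-20, -14) [629. 286.]
298 (-20, 14) [566. 286.]
292 (20, 14) [564. 197.]
292 (20, -14) [631. 197.]
292 (-20, -14) [628. 276.]
292 (-20, 14) [567. 275.]
```

View pics/c5.png

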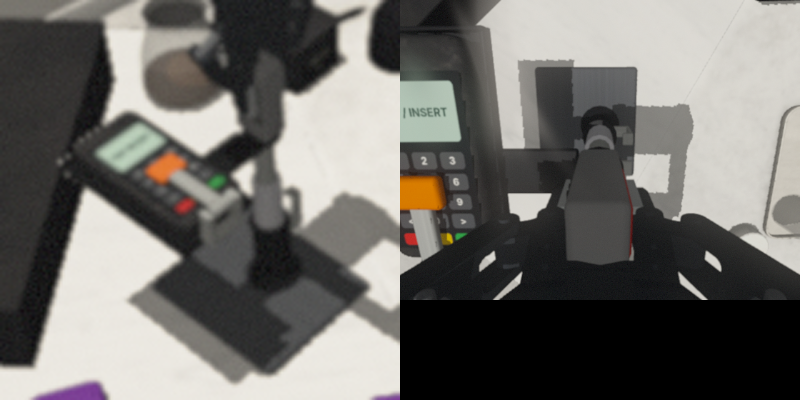

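The scene view shows the column extended, with the clamp down on the reader. In the wrist view the grip has not shifted in the fingers since the last look, the button is pressed in, and the readings are steady.

```bash
python3 -c "
from workcell import ctrl
print(ctrl.hand_in())"
```

```text
the job is handed in; nothing more can be done
None
```

I folded the clamp down onto the reader, then drew the column up 110 mm to its second stop; I handed in with the grip held and the button pressed, and the result was not shown to me.

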